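# Drive the lens cell out of the blue-banded eyepiece tube

### The arm

A 6-joint arm with a two-finger parallel gripper is mounted at the origin on the work surface. World frame = base frame: x ahead of the robot, y to its left, z up, the work surface at z = 0. Lengths are in m, angles in degrees, forces in N, time in s.
With the tool pointing down it reaches from about 0.225 to 0.875 m from the base axis. Payload 3.4 kg.
Tool frame: the origin (TCP) lies at the very end of the fingers, on their centre line; the grasp point (between the pads) lies 19 mm behind it (manip.pinch_z is the distance from the TCP to the grasp point, in m); z points along the fingers, y is the line along which they close (so a half turn about z gives the same grasp; the last joint's range is limited). The gripper opens to 85 mm and grips with 20 to 120 N. Pads are 22 mm wide; open, the fingers measure 114 mm over their backs; the gripper's body (76 mm by 85 mm) begins 54 mm behind the grasp point. The pads swing forward as they close: fully open they stand 13 mm farther back than shut.
Start: joints at [-72.365, 15.808, 86.224, -0, 77.962, -6.933], TCP at [0.239, -0.523, 0.231] pointing down, gripper open.
Joint ranges: [-165.64, 165.64], [-43.16, 119.46], [12.63, 154.43], [-67.54, 247.53], [6.08, 155.33], [-154.97, 154.97]. Speed limits (degrees/s): [147.25, 147.25, 180, 180, 180, 180].

### API

Orientations are given as a 3x3 rotation matrix whose columns are the frame's x, y, z axes.
In Python, from bench import get_obs, cams, job, manip gives the robot as it stands.
- The arm moves only by the tool play_rows, never from a script. Its argument "increments" is a list of rows, each a list of 2 entries, a list of its own where there are three numbers: the shift along the tool's x, y, z in m, then the turn, a rotation vector about the tool's x, y, z in rad. A call has 1 to 10 rows; each row shifts and turns the commanded pose from where the row before left it, along the tool's axes as they then stand; what a row does not reach is not made up. A row lasts 1/8 s, in which the tool goes at most 62.5 mm and 10.7 degrees, less where a joint would pass 70% of its speed; a pose out of reach is approached as far as the arm can. A call with a gripper value outside its range is refused whole. "claw" is the opening, from 0 (shut) to 1 (fully open), set as the call begins (left out, the last holds). The fingers move at their own pace and stop on an object; "squeeze" is the grip in N (left out, the last holds). Time passes only in rows, so rows that do not move let the fingers close. It gives the time, the measured TCP pose, the force, the opening and the grip force at its end, in the units of the state.
- get_obs(): the state, without advancing time (a new reading comes with each control period).
- cams.capture(name): name is "scene" or "top" or "wrist"; returns a dict with "color" (384x512x3 uint8, red, green, blue), "intrinsics" (3x3 intrinsics, pixels), "pose" (4x4, takes a point from camera to world coordinates); the wrist camera has in their place "hand_eye" (4x4, takes a point from camera to tool coordinates, whose origin is the TCP and whose axes are the flange's). Camera axes: x right, y down, z forward; pixel columns grow to the right and rows downward; lengths in m; the calibration is good to about 2 mm. A picture is of the moment at which its call begins: read the wrist's pose just before it. There is no depth.
- job.finish_job(): hands the job in; it is judged then, once.
The state is a dict: "clock": time; "joint_positions": joint angles; "joint_vel": joint speeds; "joint_torque": joint torques, N m; "ee_pos": TCP position; "orientation": TCP orientation; "contact_force": force on the tool from outside, world axes, zero at the start; "torque": the same for the moment, N m; "grip_width": finger opening in m; "finger_force": force on a finger pad.
Only numpy, scipy, OpenCV 4.12 (cv2) and the standard library are available. Lean on these libraries where they do the work, as an engineer would, in place of code of your own. Each camera call takes 0.05 s, during which the arm holds its last target. There are 200 camera calls.

### The job

Take the ejector rod with the orange grip and push it down through the eyepiece tube with the blue band, so that the lens cell seated inside is driven out of the bottom and drops into the tray below. Push until the rod's collar sits down on the tube's rim, then let go and leave the rod standing there; leave the lens cell in the green-banded tube seated where it is.

Things in the scene. Friction and masses are not known exactly. Their poses are not given: they have to be found in the camera images.
- rod_grip (a point): Centre of the ejector rod's orange grip (26 mm across, 50 mm tall), z up along the rod. Underside of its steel collar (60 mm across, 6 thick) is 31 mm below this point, foot of its shaft (26 mm across, 68 long) 99 mm below. It hangs upright by the collar in a cup 78 mm tall, hole 50 mm; lifts straight out. A grey-gripped plunger in another cup, over 110 mm away, has too thick a shaft.
- blue_mouth (a point): Centre of the top rim of the blue-banded black eyepiece tube, 114 mm above the bench, z up along the bore. Tube fixed upright on a white stand (110 by 130 mm), 62 mm across, 64 tall; bore 40 mm, open below, so the rod's shaft has 7 mm play all round and its collar cannot enter. Tray floor 102 mm below this point. A like stand with a green-banded tube is over 150 mm away.
- blue_cell_center (a point): Centre of the brass, glass-topped lens cell in the blue-banded tube: disc 38 mm across, 22 high. Its top starts 19 mm below the rim; sprung catches hold it from beneath. A steady downward push of about 10 N (more if off centre) drives it past them in some 28 mm, then it falls into the tray (centre 91 mm below the rim). With the rod's collar on the rim it is fully out.
- green_cell_center (a point): Centre of the like lens cell in the green-banded tube, which is to stay there.
Mind the look-alikes: they are no part of the job. What is shaped like the part that bears rod_grip but brown or red is not meant.

How it is judged:
By the outcome, as a careful person would: the job done as asked, in the order asked, and still so for the second after the job is handed in, with the robot touching nothing.
It also fails if it takes over 42 s, if anything falls off the work surface, if the arm or the gripper's body presses on something with over 40 N, if the wrist force passes 120 N, or if a joint passes its speed limit or range.

## Working session

There is one attempt and no reset: what is moved stays moved. The work goes in short steps, Python scripts to look and compute and a tool call to move; the robot and the scene stay as the last step left them, time stands still between calls to the robot, and variables do not carry over. Pictures are saved under pics/ and viewed, at most 10 in all, crops included, and the job is handed in when it is done.

Besides the shell and the picture viewer there is one more tool, called by a JSON object that holds its "op" and its "data", one argument or row to a line. play_rows: Moves the arm, as the interface text tells. Its arguments: {"type":"object","properties":{"increments":{"type":"array"},"claw":{"type":"number"},"squeeze":{"type":"number"}},"required":["increments"]}

```bash
mkdir -p pics; python3 - <<'E'
from bench import get_obs,cams,manip
import cv2,numpy as np
o=get_obs();print(o['clock'],o['ee_pos'],o['orientation'],o['grip_width'],manip.pinch_z)
ims=[]
for n in('scene','top'):
    c=cams.capture(n);cv2.imwrite(f'pics/{n}0.png',c['color'][...,::-1]);print(n,c['intrinsics'].tolist(),c['pose'].round(4).tolist())
    np.savez(f'{n}0.npz',**c)
E
```

```text
0.0 [ 0.23893239 -0.522448    0.23041416] [[ 9.09465387e-01  4.15779291e-01 -5.40335602e-04]
 [ 4.15779569e-01 -9.09463688e-01  1.77508573e-03]
 [ 2.46628278e-04 -1.83903953e-03 -9.99998279e-01]] 0.0852686160070649 0.0187
scene [[482.4681999600307, 0.0, 251.9219090068744], [0.0, 482.4681999600307, 191.48608109101485], [0.0, 0.0, 1.0]] [[-0.8712, 0.2807, -0.4028, 0.9173], [0.4908, 0.5189, -0.6999, 0.7156], [0.0126, -0.8074, -0.5898, 0.7016], [0.0, 0.0, 0.0, 1.0]]
top [[385.5985687688162, 0.0, 251.86883069269646], [0.0, 385.5985687688162, 196.2977552988916], [0.0, 0.0, 1.0]] [[0.0112, -0.99, 0.1407, 0.3902], [-0.9997, -0.0143, -0.0211, -0.0018], [0.0229, -0.1404, -0.9898, 0.7788], [0.0, 0.0, 0.0, 1.0]]
```

View pics/scene0.png

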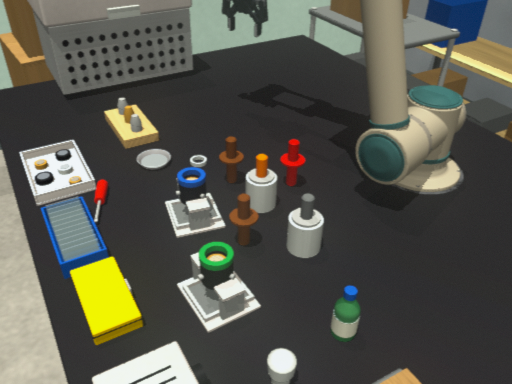

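View pics/top0.png

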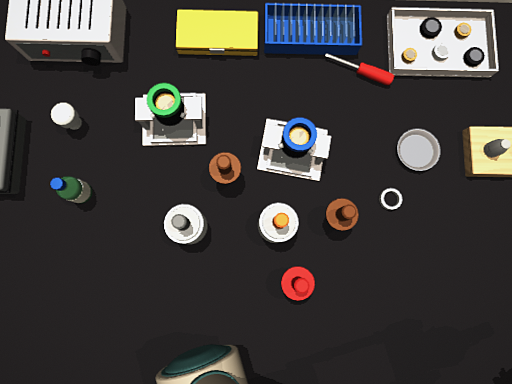

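The scene view shows the orange grip at (262,165) in its white cup and the blue ring at (192,178). In the top view they are at (281,221) and (299,135). Brown and red look-alikes stand around the orange rod, and the green tube is at (165,100).

```bash
cat > h.py <<'E'
import numpy as np,cv2
def masks(rgb):
    h=cv2.cvtColor(rgb,cv2.COLOR_RGB2HSV)
    return dict(orange=cv2.inRange(h,(8,190,150),(20,255,255)),blue=cv2.inRange(h,(100,150,60),(120,255,255)),brown=cv2.inRange(h,(5,120,40),(14,255,148)),red=cv2.inRange(h,(0,200,100),(4,255,255)),green=cv2.inRange(h,(55,200,60),(75,255,255)))
def blobs(m,amin=60):
    n,l,s,c=cv2.connectedComponentsWithStats(m)
    return [(c[i].round(1).tolist(),s[i].tolist()) for i in range(1,n) if s[i][4]>amin]
def ray(uv,K,T):
    d=T[:3,:3]@np.linalg.inv(K)@np.array([uv[0],uv[1],1.]);return T[:3,3],d
def plane(uv,z,K,T):
    o,d=ray(uv,K,T);return o+d*(z-o[2])/d[2]
E
python3 - <<'E'
from h import *
for n in('scene','top'):
    c=np.load(n+'0.npz');M=masks(c['color']);K,T=c['intrinsics'],c['pose']
    for k in M:
        for b in blobs(M[k]):
            z={'orange':.109,'blue':.112,'brown':.08,'red':.08,'green':.112}[k]
            print(n,k,b,plane(b[0],z,K,T).round(4))
E
```

```text
scene orange ([260.9, 164.3], [256, 154, 12, 23, 198]) [ 0.4437 -0.0686  0.109 ]
scene blue ([458.1, 15.9], [426, 0, 61, 44, 1726]) [-0.8625 -0.6621  0.112 ]
scene blue ([191.0, 176.6], [177, 167, 29, 21, 410]) [ 0.6036 -0.094   0.112 ]
scene blue ([76.1, 244.3], [40, 196, 68, 83, 1070]) [0.8702 0.0058 0.112 ]
scene blue ([350.1, 292.5], [344, 285, 14, 16, 182]) [0.5109 0.3325 0.112 ]
scene brown ([230.9, 157.6], [219, 136, 25, 47, 577]) [ 0.4694 -0.167   0.08  ]
scene brown ([243.3, 217.2], [229, 193, 30, 52, 755]) [0.5518 0.0469 0.08  ]
scene red ([292.4, 159.4], [281, 139, 24, 47, 509]) [ 0.3428 -0.0897  0.08  ]
scene red ([100.6, 190.4], [95, 180, 12, 24, 209]) [ 0.7806 -0.1822  0.08  ]
scene green ([216.1, 252.8], [200, 242, 33, 23, 216]) [0.6602 0.1455 0.112 ]
top blue ([302.8, 30.7], [264, 3, 98, 43, 1480]) [ 0.7985 -0.1076  0.112 ]
top blue ([299.7, 133.3], [283, 117, 34, 34, 530]) [ 0.6003 -0.1006  0.112 ]
top blue ([56.2, 183.0], [50, 177, 13, 13, 128]) [0.5033 0.3238 0.112 ]
top brown ([225.2, 169.5], [216, 155, 18, 25, 177]) [0.5388 0.0331 0.08  ]
top brown ([345.9, 216.1], [335, 201, 24, 26, 200]) [ 0.4554 -0.1891  0.08  ]
top red ([376.2, 73.5], [357, 63, 38, 22, 350]) [ 0.7327 -0.2544  0.08  ]
top red ([299.6, 286.8], [290, 276, 20, 21, 152]) [ 0.3283 -0.1034  0.08  ]
```

{"op": "play_rows", "data": {
  "increments": [
    [[0.037,-0.033,0],[0,0,0]],
    [[0.037,-0.033,0],[0,0,0]],
    [[0.037,-0.033,0],[0,0,0]],
    [[0.037,-0.033,0],[0,0,0]],
    [[0.037,-0.033,0],[0,0,0]],
    [[0.037,-0.033,0],[0,0,0]],
    [[0.037,-0.033,0],[0,0,0]],
    [[0.038,-0.033,0],[0,0,0]],
    [[0.038,-0.032,0],[0,0,0]],
    [[0.038,-0.032,0],[0,0,0]]
  ],
  "claw": 1
}}

```text
clock: 1.35
ee_pos: [0.4422, -0.068, 0.2311]
orientation: [[0.909, 0.416, -0.0], [0.416, -0.909, -0.0], [-0.0, 0.0, -1.0]]
contact_force: [-0.4, 0.3, 0.1]
grip_width: 0.0853
finger_force: 0.0
```

```bash
cat >> h.py <<'E'
def wrist(name):
    from bench import get_obs,cams
    o=get_obs();c=cams.capture('wrist');cv2.imwrite(f'pics/{name}.png',c['color'][...,::-1])
    T=np.eye(4);T[:3,:3]=o['orientation'];T[:3,3]=o['ee_pos'];T=T@np.asarray(c['hand_eye'])
    return o,c['color'],np.asarray(c['intrinsics']),T
E
python3 - <<'E'
from h import *
o,im,K,T=wrist('w1');print(o['clock'],o['ee_pos'],T.round(3).tolist(),K[0,0]);np.savez('w1.npz',im=im,K=K,T=T)
M=masks(im)
for k in M:
  for b in blobs(M[k]):print(k,b,plane(b[0],{'orange':.134}.get(k,.112),K,T).round(4))
E
```

```text
1.35 [ 0.44217844 -0.06798208  0.23111434] [[0.416, -0.872, -0.257, 0.507], [-0.909, -0.399, -0.118, -0.038], [-0.0, 0.283, -0.959, 0.373], [0.0, 0.0, 0.0, 1.0]] 303.8068004142125
orange ([384.5, 9.5], [365, 0, 34, 37, 130]) [ 0.5983 -0.0926  0.134 ]
orange ([257.6, 176.9], [244, 162, 28, 38, 399]) [ 0.4515 -0.0619  0.134 ]
orange ([363.6, 195.7], [340, 176, 55, 52, 1150]) [ 0.4735 -0.1483  0.134 ]
orange ([386.2, 219.8], [375, 209, 23, 22, 374]) [ 0.4628 -0.1765  0.134 ]
blue ([381.7, 31.6], [340, 0, 85, 64, 2531]) [ 0.5927 -0.1036  0.112 ]
brown ([201.5, 31.8], [168, 0, 69, 62, 1259]) [0.5341 0.0239 0.112 ]
brown ([367.4, 204.9], [337, 174, 63, 60, 1260]) [ 0.4642 -0.166   0.112 ]
red ([245.7, 272.6], [219, 245, 54, 63, 1885]) [ 0.354  -0.0935  0.112 ]
```

View pics/w1.png

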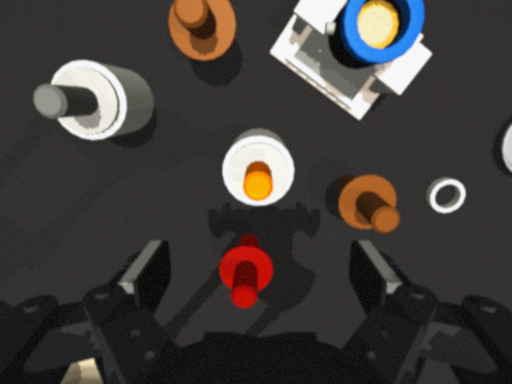

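The wrist view shows the orange grip's top at about (258,186) with the white collar around (258,168). The blue ring is cut off near (382,22), and the brown and red look-alikes are clear of the fingers.

```bash
python3 - <<'E'
from h import *
d=np.load('w1.npz');im,K,T=d['im'],d['K'],d['T']
h=cv2.cvtColor(im,cv2.COLOR_RGB2HSV)
m=cv2.inRange(h,(8,180,225),(22,255,255));m[:140]=0;m[:,300:]=0
for b in blobs(m):print('wtop',b,plane(b[0],.134,K,T).round(4), [plane((x,b[0][1]),.134,K,T).round(4) for x in (b[1][0],b[1][0]+b[1][2])])
# white collar/cup disc
w=cv2.inRange(h,(0,0,200),(180,60,255));w[:125]=0;w[210:]=0;w[:,:215]=0;w[:,300:]=0
c=max(cv2.findContours(w,0,2)[0],key=cv2.contourArea);e=cv2.minEnclosingCircle(c);print(e,plane(e[0],.084,K,T).round(4),e[1]/K[0,0]*.3)
c=np.load('top0.npz');K,T=c['intrinsics'],c['pose'];h=cv2.cvtColor(c['color'],cv2.COLOR_RGB2HSV)
m=cv2.inRange(h,(8,180,200),(22,255,255));m[:205]=0;m[240:]=0;m[:,:260]=0;m[:,300:]=0
for b in blobs(m,20):print('top',b,plane(b[0],.134,K,T).round(4))
E
```

```text
wtop ([257.6, 184.8], [244, 172, 28, 28, 608]) [ 0.4455 -0.0647  0.134 ] [array([ 0.4408, -0.0546,  0.134 ]), array([ 0.4504, -0.0754,  0.134 ])]
((257.8260803222656, 170.0), 35.33926773071289) [ 0.4464 -0.0642  0.084 ] 0.03489645493372538
top ([280.9, 219.7], [274, 213, 15, 14, 66]) [ 0.4429 -0.0648  0.134 ]
```

{"op": "play_rows", "data": {
  "increments": [
    [[0.003,-0.0015,0.03],[0,0,0]],
    [[0,0,0.04],[0,0,0]],
    [[0,0,0.04],[0,0,0]],
    [[0,0,0.02],[0,0,0]],
    [[0,0,0.008],[0,0,0]],
    [[0,0,0],[0,0,0]]
  ]
}}

```text
clock: 2.15
ee_pos: [0.444, -0.0671, 0.0932]
orientation: [[0.91, 0.416, -0.001], [0.416, -0.91, 0.0], [-0.0, -0.0, -1.0]]
contact_force: [-0.7, -0.1, 0.1]
grip_width: 0.0854
finger_force: 0.0
```

{"op": "play_rows", "data": {
  "increments": [
    [[0,0,0],[0,0,0]],
    [[0,0,0],[0,0,0]],
    [[0,0,0],[0,0,0]],
    [[0,0,0],[0,0,0]],
    [[0,0,0],[0,0,0]],
    [[0,0,0],[0,0,0]]
  ],
  "claw": 0,
  "squeeze": 80
}}

```text
clock: 2.9
ee_pos: [0.4444, -0.067, 0.094]
orientation: [[0.91, 0.416, 0.001], [0.416, -0.91, -0.0], [0.001, 0.001, -1.0]]
contact_force: [-1.0, 0.5, 5.3]
grip_width: 0.0244
finger_force: 78.4
```

{"op": "play_rows", "data": {
  "increments": [
    [[0,0,-0.01],[0,0,0]],
    [[0,0,-0.025],[0,0,0]],
    [[0,0,-0.035],[0,0,0]],
    [[0,0,-0.035],[0,0,0]],
    [[0,0,-0.025],[0,0,0]],
    [[0,0,-0.01],[0,0,0]],
    [[0,0,0],[0,0,0]]
  ]
}}

```text
clock: 3.78
ee_pos: [0.444, -0.067, 0.2334]
orientation: [[0.909, 0.416, 0.0], [0.416, -0.909, -0.0], [0.0, 0.0, -1.0]]
contact_force: [-1.1, -0.2, -1.3]
grip_width: 0.0239
finger_force: 78.5
```

```bash
python3 - <<'E'
from h import *
from bench import cams
o,im,K,T=wrist('w2');print(o['clock'],o['ee_pos'],o['contact_force'],o['torque'])
np.savez('w2.npz',im=im,K=K,T=T)
M=masks(im)
for b in blobs(M['blue']):print(b,plane(b[0],.112,K,T).round(4))
c=cams.capture('scene');np.savez('scene2.npz',**c)
a=cv2.resize(c['color'][100:260,130:330,::-1],None,fx=2.4,fy=2.4,interpolation=2)
cv2.imwrite('pics/c2.png',a)
E
```

```text
3.775 [ 0.44401452 -0.06697308  0.23338103] [-1.07869453 -0.21970613 -1.29143409] [0.01770037 0.00870545 0.00327722]
([380.8, 32.6], [340, 0, 83, 67, 2632]) [ 0.5944 -0.1029  0.112 ]
```

View pics/c2.png

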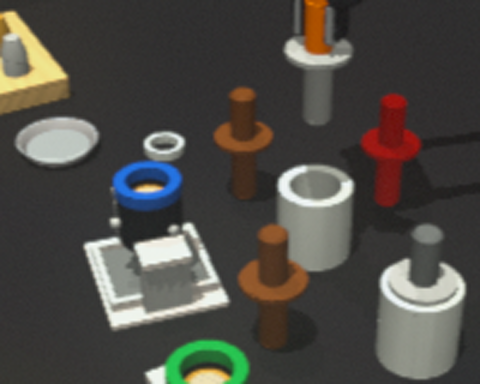

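View pics/w2.png

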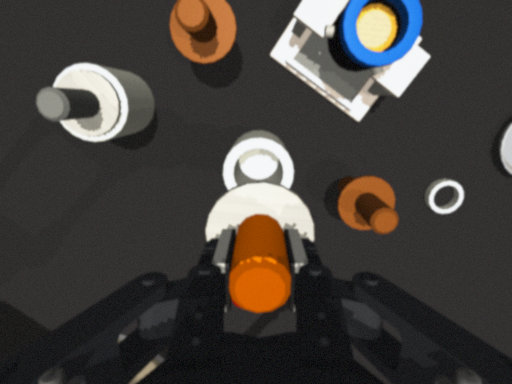

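The rod hangs upright in the fingers, clear of its cup. In the wrist view the blue ring is cut by the top edge at (380,22), so I'll move closer and look again.

{"op": "play_rows", "data": {
  "increments": [
    [[0.02,0.014,0],[0,0,0]],
    [[0.025,0.018,0],[0,0,0]],
    [[0.025,0.018,0],[0,0,0]],
    [[0.01,0.006,0],[0,0,0]],
    [[0,0,0],[0,0,0]]
  ]
}}

```text
clock: 4.5
ee_pos: [0.5395, -0.0845, 0.232]
orientation: [[0.909, 0.416, -0.003], [0.416, -0.909, 0.001], [-0.002, -0.002, -1.0]]
contact_force: [-0.9, 0.1, -1.0]
grip_width: 0.0241
finger_force: 78.6
```

```bash
python3 - <<'E'
from h import *
from bench import cams
o,im,K,T=wrist('w3');print(o['clock'],o['ee_pos'])
np.savez('w3.npz',im=im,K=K,T=T)
m=masks(im)['blue']
c=max(cv2.findContours(m,0,2)[0],key=cv2.contourArea);e=cv2.minEnclosingCircle(c);print('ring',e,plane(e[0],.112,K,T).round(4),blobs(m))
h=cv2.cvtColor(im,cv2.COLOR_RGB2HSV);m=cv2.inRange(h,(5,180,60),(22,255,255));m[:170]=0;m[:,:200]=0;m[:,320:]=0
for b in blobs(m):print('orange',b)
b=max(blobs(m),key=lambda b:b[1][4])[1];r=b[2]/2
uv=(b[0]+r,b[1]+b[3]-r);print(uv,plane(uv,o['ee_pos'][2]+.0405,K,T).round(4))
for n in('scene','top'):
    c=cams.capture(n);np.savez(n+'3.npz',**c);m=masks(c['color'])['blue']
    for b in blobs(m):
        s=b[1]
        if s[2]<40 and b[0][0]>170 and b[0][0]<310:
            uv=(s[0]+(s[2]-1)/2,s[1]+(s[3]-1)/2);print(n,s,uv,plane(uv,.112,c['intrinsics'],c['pose']).round(4))
E
```

```text
4.5 [ 0.53952773 -0.08445415  0.23201804]
ring ((306.6280517578125, 126.24390411376953), 37.03324508666992) [ 0.6009 -0.1     0.112 ] [([306.9, 125.9], [271, 90, 72, 73, 2437])]
orange ([259.6, 266.2], [228, 215, 64, 98, 4913])
(260.0, 281.0) [ 0.5438 -0.0828  0.2725]
scene [177, 167, 29, 21, 406] (191.0, 177.0) [ 0.6042 -0.0926  0.112 ]
top [265, 3, 5, 28, 91] (267.0, 16.5) [ 0.8254 -0.0406  0.112 ]
top [303, 28, 8, 17, 70] (306.5, 36.0) [ 0.788  -0.1145  0.112 ]
```

View pics/w3.png

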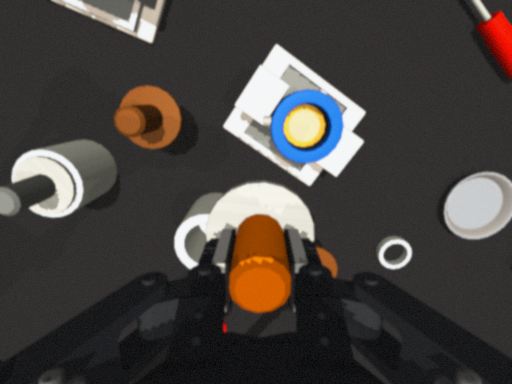

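The wrist view now shows the full blue ring, centred at (307,126), with the lens cell seated inside and the rod grip's top at (260,281). I'll move over the bore, then check with the fixed cameras.

{"op": "play_rows", "data": {
  "increments": [
    [[0.01,0.008,0],[0,0,0]],
    [[0.014,0.012,0],[0,0,0]],
    [[0.014,0.012,0],[0,0,0]],
    [[0.0085,0.007,0],[0,0,0]],
    [[0,0,0.01],[0,0,0]],
    [[0,0,0.008],[0,0,0]],
    [[0,0,0],[0,0,0]]
  ]
}}

```text
clock: 5.52
ee_pos: [0.5972, -0.1004, 0.2141]
orientation: [[0.909, 0.416, -0.003], [0.416, -0.909, 0.001], [-0.002, -0.002, -1.0]]
contact_force: [0.7, -0.5, -1.2]
grip_width: 0.0242
finger_force: 78.6
```

```bash
python3 - <<'E'
from h import *
from bench import get_obs,cams
o=get_obs();print(o['clock'],o['ee_pos'])
c=cams.capture('scene');np.savez('scene4.npz',**c)
K,T=c['intrinsics'],c['pose'];P=np.linalg.inv(T)
def proj(p):
    q=P[:3,:3]@p+P[:3,3];q=K@q;return q[:2]/q[2]
x,y,z=o['ee_pos'];
for dx in (0,):
  print('rod axis foot/collar expected', proj(np.array([x+.003,y+.0015,z-.0835])),proj(np.array([x+.003,y+.0015,z-.0155])))
m=masks(c['color']);print(blobs(m['blue'][:215]),blobs(m['orange'],20))
crop=c['color'][90:250,110:270,::-1];cv2.imwrite('pics/c4.png',cv2.resize(crop,None,fx=3.7,fy=3.7,interpolation=2))
E
```

```text
5.525 [ 0.59722015 -0.10036392  0.21406136]
rod axis foot/collar expected [190.99807293 167.90144675] [188.95642402 140.31164466]
[([434.5, 11.1], [426, 0, 17, 25, 304]), ([190.8, 177.5], [177, 168, 29, 20, 364]), ([84.5, 205.4], [79, 196, 12, 19, 89])] [([186.2, 127.2], [182, 114, 10, 26, 145])]
```

View pics/c4.png

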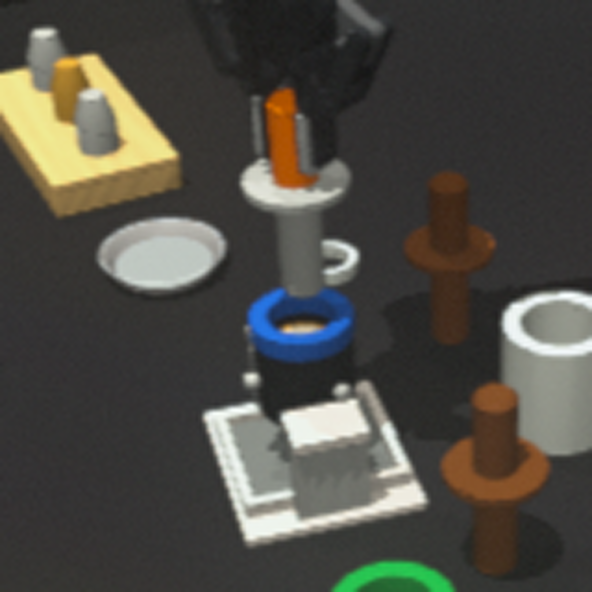

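The scene view shows the shaft foot at crop (302,283), laterally in line with the ring centre at (302,320). Alignment along the viewing direction still needs checking.

```bash
python3 - <<'E'
from h import *
c=np.load('scene4.npz');K,T=c['intrinsics'],c['pose'];im=c['color'];P=np.linalg.inv(T)
a=np.linspace(0,2*np.pi,180)
def circ(x,y,z,r):
    p=np.c_[x+r*np.cos(a),y+r*np.sin(a),0*a+z];q=(K@(P[:3,:3]@p.T+P[:3,3:])).T;q=q[:,:2]/q[:,2:];return np.r_[q.min(0),q.max(0)].round(1)
for p in((.601,-.099),(.6015,-.097),(.604,-.093)):print('rim',p,circ(*p,.114,.031),'hole',circ(*p,.114,.02))
x,y,z=.6002,-.0989,.2141
for h in(0,.004,-.004):print('foot',circ(x,y,z-.0835+h,.013),'collartop',circ(x,y,z-.0095+h,.03),'gripbot',circ(x,y,z-.0095+h,.013))
g=im.max(2).astype(int)
print('col191 rows132-200',g[132:200,191].tolist());print([im[r,191].tolist() for r in range(164,190,1)])
for r in (145,150,155,160):print(r,g[r,176:206].tolist())
print('collar row139',g[139,170:212].tolist())
b=np.load('scene0.npz')['color'];m=masks(b)['blue'][:215,170:215]
print('rim0 col191',[b[r,191].tolist() for r in range(163,190)])
E
```

```text
rim (0.601, -0.099) [176.7 166.5 205.5 182.6] hole [181.8 169.3 200.4 179.6]
rim (0.6015, -0.097) [176.8 167.  205.7 183.1] hole [181.9 169.8 200.6 180.2]
rim (0.604, -0.093) [176.4 168.2 205.4 184.4] hole [181.6 171.  200.3 181.4]
foot [184.9 164.6 197.1 171.2] collartop [174.  130.6 203.4 145.2] gripbot [182.4 134.6 195.1 140.9]
foot [184.8 163.  197.  169.7] collartop [173.9 128.9 203.3 143.5] gripbot [182.2 132.9 195.  139.2]
foot [185.  166.1 197.2 172.8] collartop [174.2 132.3 203.5 147. ] gripbot [182.5 136.3 195.2 142.6]
col191 rows132-200 [103, 103, 101, 104, 104, 145, 157, 159, 163, 201, 207, 213, 210, 176, 118, 109, 98, 97, 97, 97, 98, 98, 97, 97, 98, 98, 99, 98, 98, 99, 99, 99, 99, 98, 97, 99, 98, 100, 88, 98, 100, 96, 71, 38, 53, 124, 190, 196, 199, 211, 203, 135, 121, 119, 116, 99, 50, 38, 39, 41, 37, 39, 38, 39, 39, 40, 40, 63]
[[98, 99, 94], [97, 98, 94], [97, 97, 91], [97, 99, 93], [97, 98, 92], [98, 100, 95], [67, 75, 88], [35, 58, 98], [30, 54, 100], [30, 54, 96], [33, 46, 71], [34, 35, 38], [53, 45, 36], [124, 101, 63], [190, 173, 138], [196, 188, 171], [99, 135, 
[... 606 characters left out ...]
98, 97, 97, 93, 88, 82, 72, 61, 62, 64, 72, 100, 169, 224, 223]
collar row139 [55, 55, 54, 56, 79, 173, 218, 222, 220, 217, 219, 223, 216, 189, 171, 170, 173, 176, 174, 170, 164, 159, 145, 133, 125, 118, 118, 119, 118, 117, 119, 121, 118, 109, 81, 55, 50, 50, 50, 50, 49, 49]
rim0 col191 [[130, 132, 122], [112, 114, 106], [82, 83, 79], [57, 66, 86], [42, 97, 180], [37, 114, 222], [40, 111, 214], [31, 67, 129], [32, 64, 117], [29, 62, 117], [28, 59, 110], [33, 48, 79], [38, 38, 42], [83, 65, 42], [199, 155, 77], [235, 214, 151], [232, 220, 186], [118, 153, 216], [46, 120, 225], [39, 112, 219], [32, 73, 139], [34, 67, 122], [35, 65, 119], [34, 65, 117], [34, 58, 98], [36, 40, 48], [38, 40, 40]]
```

{"op": "play_rows", "data": {
  "increments": [
    [[0.0025,-0.0013,0],[0,0,0]],
    [[0,0,0.008],[0,0,0]],
    [[0,0,0.01],[0,0,0]],
    [[0,0,0.008],[0,0,0]],
    [[0,0,0.004],[0,0,0]],
    [[0,0,0],[0,0,0]]
  ]
}}

```text
clock: 6.32
ee_pos: [0.6001, -0.0985, 0.1848]
orientation: [[0.909, 0.416, -0.001], [0.416, -0.909, 0.0], [-0.001, -0.0, -1.0]]
contact_force: [0.3, 0.2, -1.4]
grip_width: 0.0242
finger_force: 78.6
```

{"op": "play_rows", "data": {
  "increments": [
    [[0,0,0.003],[0,0,0]],
    [[0,0,0.003],[0,0,0]],
    [[0,0,0.003],[0,0,0]]
  ]
}}

```text
clock: 6.7
ee_pos: [0.601, -0.0986, 0.1778]
orientation: [[0.909, 0.416, 0.002], [0.416, -0.909, -0.0], [0.002, 0.001, -1.0]]
contact_force: [-1.6, 0.8, 11.6]
grip_width: 0.0246
finger_force: 80.1
```

Contact with the cell came at the expected depth, so I'll push on.

{"op": "play_rows", "data": {
  "increments": [
    [[0,0,0.004],[0,0,0]],
    [[0,0,0.004],[0,0,0]],
    [[0,0,0.004],[0,0,0]],
    [[0,0,0.004],[0,0,0]],
    [[0,0,0.004],[0,0,0]]
  ]
}}

```text
clock: 7.32
ee_pos: [0.6015, -0.0988, 0.1584]
orientation: [[0.909, 0.416, 0.004], [0.416, -0.909, -0.001], [0.003, 0.003, -1.0]]
contact_force: [-1.3, -0.9, 6.9]
grip_width: 0.0243
finger_force: 79.4
```

{"op": "play_rows", "data": {
  "increments": [
    [[0,0,0.004],[0,0,0]],
    [[0,0,0.004],[0,0,0]],
    [[0,0,0.004],[0,0,0]],
    [[0,0,0.004],[0,0,0]]
  ]
}}

```text
clock: 7.82
ee_pos: [0.6001, -0.0986, 0.1396]
orientation: [[0.909, 0.416, -0.001], [0.416, -0.909, 0.0], [-0.001, -0.0, -1.0]]
contact_force: [0.8, 0.1, -1.6]
grip_width: 0.0243
finger_force: 78.7
```

{"op": "play_rows", "data": {
  "increments": [
    [[0,0,0.004],[0,0,0]],
    [[0,0,0.003],[0,0,0]],
    [[0,0,0.002],[0,0,0]],
    [[0,0,0],[0,0,0]]
  ]
}}

```text
clock: 8.32
ee_pos: [0.6003, -0.0986, 0.1312]
orientation: [[0.909, 0.416, -0.0], [0.416, -0.909, -0.0], [-0.0, -0.0, -1.0]]
contact_force: [-0.0, -0.7, -1.8]
grip_width: 0.0244
finger_force: 78.7
```

{"op": "play_rows", "data": {
  "increments": [
    [[0,0,0.0015],[0,0,0]],
    [[0,0,0],[0,0,0]]
  ]
}}

```text
clock: 8.57
ee_pos: [0.6005, -0.0986, 0.1301]
orientation: [[0.909, 0.416, 0.001], [0.416, -0.909, -0.0], [0.001, 0.001, -1.0]]
contact_force: [0.5, -0.4, -0.7]
grip_width: 0.0243
finger_force: 78.7
```

{"op": "play_rows", "data": {
  "increments": [
    [[0,0,0.0015],[0,0,0]],
    [[0,0,0],[0,0,0]]
  ]
}}

```text
clock: 8.82
ee_pos: [0.6006, -0.0986, 0.13]
orientation: [[0.909, 0.416, 0.002], [0.416, -0.909, -0.001], [0.001, 0.001, -1.0]]
contact_force: [-2.3, 0.1, 7.0]
grip_width: 0.0243
finger_force: 79.6
```

{"op": "play_rows", "data": {
  "increments": [
    [[0,0,0.001],[0,0,0]],
    [[0,0,0],[0,0,0]]
  ]
}}

```text
clock: 9.07
ee_pos: [0.6006, -0.0986, 0.13]
orientation: [[0.909, 0.416, 0.002], [0.416, -0.909, -0.001], [0.002, 0.001, -1.0]]
contact_force: [-3.1, 0.5, 11.7]
grip_width: 0.024
finger_force: 80.1
```

The collar has stopped on the rim, so I'll ease the pressure, open and retreat straight up.

{"op": "play_rows", "data": {
  "increments": [
    [[0,0,-0.002],[0,0,0]],
    [[0,0,0],[0,0,0]],
    [[0,0,0],[0,0,0]],
    [[0,0,0],[0,0,0]],
    [[0,0,0],[0,0,0]],
    [[0,0,0],[0,0,0]],
    [[0,0,0],[0,0,0]]
  ],
  "claw": 1
}}

```text
clock: 9.95
ee_pos: [0.6003, -0.0986, 0.1293]
orientation: [[0.909, 0.416, 0.0], [0.416, -0.909, -0.0], [-0.0, 0.0, -1.0]]
contact_force: [0.2, 1.2, -0.0]
grip_width: 0.0851
finger_force: 0.0
```

{"op": "play_rows", "data": {
  "increments": [
    [[0,0,-0.01],[0,0,0]],
    [[0,0,-0.02],[0,0,0]],
    [[0,0,-0.03],[0,0,0]],
    [[0,0,-0.03],[0,0,0]],
    [[0,0,-0.02],[0,0,0]],
    [[-0.03,0,0],[0,0,0]],
    [[-0.04,0,0],[0,0,0]],
    [[-0.03,0,0],[0,0,0]],
    [[0,0,0],[0,0,0]]
  ]
}}

```text
clock: 11.08
ee_pos: [0.508, -0.1406, 0.2404]
orientation: [[0.91, 0.414, 0.001], [0.414, -0.91, -0.001], [0.0, 0.001, -1.0]]
contact_force: [0.0, -0.3, 0.3]
grip_width: 0.0852
finger_force: 0.0
```

```bash
python3 - <<'E'
from h import *
from bench import cams
c=cams.capture('scene');a=cv2.resize(c['color'][110:270,130:290,::-1],None,fx=2.5,fy=2.5,interpolation=2)
o,im,K,T=wrist('w9');b=cv2.resize(im[:,:,::-1],(400,300));b=cv2.copyMakeBorder(b,0,100,0,0,0)
cv2.imwrite('pics/c9.png',np.hstack([a,b]));print(o['clock'],o['ee_pos'],o['contact_force'])
E
```

```text
11.125 [ 0.50942071 -0.14036896  0.24035489] [-0.01488276 -0.38564839  0.88524509]
```

View pics/c9.png

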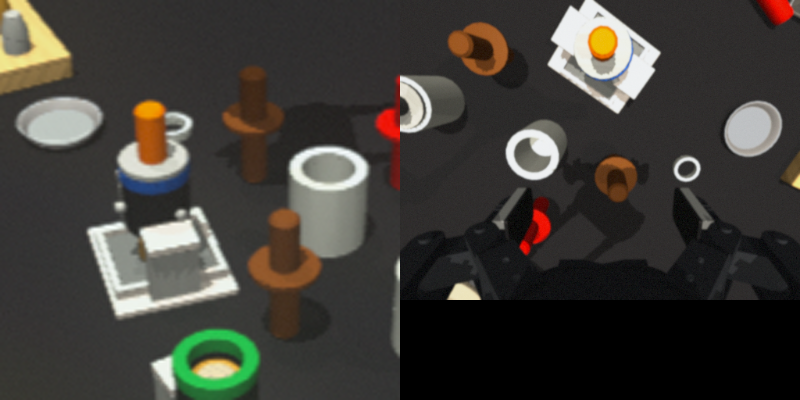

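The rod stands upright with its collar flat on the blue tube's rim at (153,160). A bit of brass shows behind the post at (142,245), in the tray, and the green tube's cell is still seated at (215,372). The gripper is clear of everything.

```bash
python3 -c "
from bench import job
print(job.finish_job())"
```

```text
the job is handed in; nothing more can be done
None
```

The orange-gripped rod is standing in the blue-banded tube with its collar on the rim. The pushing force fell away as the lens cell passed the catches, and brass shows in the tray below. The green tube's cell is untouched, and I handed the job in at about 11 s; no verdict came back.

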